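# Two kits for the amber carver

## Robot

A 7-joint arm with a two-finger parallel gripper is mounted at the origin on the work surface. World frame = base frame: x ahead of the robot, y to its left, z up, the work surface at z = 0. Lengths are in m, angles in rad, forces in N, time in s.
With the tool pointing down it reaches from about 0.35 to 0.9 m from the base axis. Payload 8.1 kg.
Tool frame: the origin (TCP) lies on the centre line of the jaws, within the pads' length; the fingertips stand 22 mm ahead of it and the grasp point (between the pads) lies 3 mm ahead of it; z points along the fingers, y is the line along which they close (so a half turn about z gives the same grasp; the last joint's range is limited). The gripper opens to 85 mm and grips with 20 to 120 N. Pads are 22 mm wide; open, the fingers measure 114 mm over their backs; the gripper's body (76 mm by 85 mm) begins 54 mm behind the grasp point. The pads swing forward as they close: fully open they stand 13 mm farther back than shut.
Start: joints at [1.097, 0.434, 0.025, 1.573, -0.012, 1.134, -0.075], TCP at [0.226, -0.583, 0.253] pointing down, gripper open.
Joint ranges: [-2.62, 2.62], [-0.44, 2.09], [-1.27, 1.32], [0.08, 2.57], [-1.32, 4.46], [0.12, 2], [-2.74, 2.74]. Speed limits (rad/s): [2.22, 2.22, 3.01, 3.01, 3.14, 3.14, 3.14].

## Interface

Orientations are given as a unit quaternion [w, x, y, z].
In Python, from station import readout, optics, r gives the robot as it stands.
- The arm moves only by the tool carry_out, never from a script. Its argument "series" is a list of rows, each an object with "travel": the shift along the world's x, y, z in cm, a list of three; "angular": the turn, a rotation vector about the world's x, y, z in degrees, a list of three; "hand": the opening, from -1 (shut) to 1 (fully open). A call has 1 to 10 rows; each row shifts and turns the commanded pose from where the row before left it; what a row does not reach is not made up. A row lasts 1/10 s, in which the tool goes at most 50 mm and 8.59 degrees, less where a joint would pass 70% of its speed; a pose out of reach is approached as far as the arm can. A call is refused whole if a number of a shift passes 5 or a number of a turn 8.59, either way. A call with a gripper value outside its range is refused whole. The fingers move at their own pace and stop on an object; "force" is the grip in N (left out, the last holds). Time passes only in rows, so rows that do not move let the fingers close. It gives the time, the measured TCP pose, the force, the opening and the grip force at its end, in the units of the state.
- readout.state(): the state, without advancing time (a new reading comes with each control period).
- optics.grab_frame(name): name is "side" or "top" or "wrist"; returns a dict with "image" (420x560x3 uint8, red, green, blue), "z_map" (420x560 float32, m along the optical axis (not along the pixel's ray), 0 where there is no reading), "vertical_fov" (degrees; the focal length in pixels is half the picture's height over the tangent of half this angle, whatever the lens; pixels are square), "cx", "cy" (the principal point, pixels), "view" (4x4, takes a point from world to camera coordinates). Camera axes: x right, y down, z forward; pixel columns grow to the right and rows downward; lengths in m; the calibration is good to about 2 mm. A picture is of the moment at which its call begins.
- r.job_done(): hands the job in; it is judged then, once.
The state is a dict: "time_s": time; "joint_pos": joint angles; "joint_vel": joint speeds; "tau": joint torques, N m; "eef_pos": TCP position; "tcp_rot": TCP orientation; "wrist_force": force on the tool from outside, world axes, zero at the start; "wrist_torque": the same for the moment, N m; "grip_width": finger opening in m; "grasp_force": force on a finger pad.
Only numpy, scipy, OpenCV 4.12 (cv2) and the standard library are available. Lean on these libraries where they do the work, as an engineer would, in place of code of your own. Each camera call takes 0.05 s, during which the arm holds its last target. There are 200 camera calls.

## Task

Make up the two kits for the amber carver: in the teal tray the honey-yellow amber stone and the brass bezel ring, side by side and each lying flat on the tray's floor; in the dark wooden tray the flange whose holes match the three studs, seated on them flush with the blue stud plate, and the rust-red polishing bar lying flat on the tray's floor beside it. Leave the other flange, the dark cherry stone and the green bar where they are, and let go of everything at the end.

Things in the scene. Friction and masses are not known exactly. Their poses are not given: they have to be found in the camera images.
- setting_tray: Teal open tray for the setting kit, fixed to the bench: 180 (its x) by 120 (its y), rim 22 high, walls and floor 5 thick. Origin: centre of the underside, z up; the inner floor is 5 above it.
- polishing_tray: Dark wooden open tray for the polishing kit, fixed to the bench: 220 (its x) by 130 (its y), rim 22 high, walls and floor 5 thick. Origin: centre of the underside, z up; the inner floor is 5 above it. The stud plate fills its +x end; the floor from x = -105 to x = +10 (tray frame) is free.
- stud_plate: Round blue plate, 76 in diameter, 8 thick, fixed on the wooden tray's floor at its +x end, turned at random, with three upright brass studs of 6 diameter on a circle of 26 radius at 0, 120 and 240 degrees from the plate's own x axis; they stand 16 above its top face and taper over the last 3.5. Origin: centre of the underside, z up; top face 8 above it, stud tips 24 above it.
- flange_three: Three-hole flange: aluminium disc 76 in diameter and 8 thick with three through holes of 12 diameter on a circle of 26 radius about its centre, at 0, 120 and 240 degrees from its own x axis; on its top a dark steel cylindrical boss 26 in diameter, up to 34 above the underside, to grip it by. Loose, about 0.18 kg. Origin: centre of the underside, z up.
- flange_four: Four-hole flange: aluminium disc 76 in diameter and 8 thick with four through holes of 12 diameter on a circle of 26 radius about its centre, at 0, 90, 180 and 270 degrees from its own x axis; on its top a dark steel cylindrical boss 26 in diameter, up to 34 above the underside, to grip it by. Loose, about 0.18 kg. Origin: centre of the underside, z up.
- honey_stone: Bright honey-yellow oval amber cabochon, 46 long (its x), 30 wide (its y), 18 high, upright sides to about 13 high, then a flattened dome. Loose, about 0.03 kg. Origin: centre of the flat underside, z up.
- cherry_stone: Very dark cherry-red oval amber cabochon, same shape: 46 long (its x), 30 wide (its y), 18 high. Loose. Origin: centre of the flat underside, z up.
- bezel_ring: Brass bezel ring, outside diameter 44, inside diameter 30, 12 high, lying flat. Loose, about 0.04 kg. Origin: centre of its underside, z up.
- rust_bar: Rust-red bar of hard polishing compound, 75 long (its x), 30 wide (its y), 25 high. Loose, about 0.11 kg. Origin: centre of the underside, z up.
- green_bar: Dark green bar of hard polishing compound, 75 long (its x), 30 wide (its y), 25 high. Loose. Origin: centre of the underside, z up.
Not all that is in view belongs to the job. What is shaped like the setting_tray but purple is not meant.

How it is judged:
By the outcome, as a careful person would: the job done as asked, in the order asked, and still so for the second after the job is handed in, with the robot touching nothing.
It also fails if it takes over 102 s, if anything falls off the work surface, if the arm or the gripper's body presses on something with over 40 N, if the wrist force passes 120 N, or if a joint passes its speed limit or range.

## Working session

There is one attempt and no reset: what is moved stays moved. The work goes in short steps, Python scripts to look and compute and a tool call to move; the robot and the scene stay as the last step left them, time stands still between calls to the robot, and variables do not carry over. Pictures are saved under pics/ and viewed, at most 14 in all, crops included, and the job is handed in when it is done.

Besides the shell and the picture viewer there is one more tool, called after "Request:" as name(argument=value, ...), one argument or row to a line, values as JSON. carry_out: Moves the arm, as the interface text tells. Its arguments: {"type":"object","properties":{"series":{"type":"array"},"force":{"type":"number"}},"required":["series"]}

```bash
mkdir -p pics; ls; cat > h.py <<'E'
import numpy as np, cv2
from station import readout, optics, r
def grab(n,save=None):
    f=optics.grab_frame(n)
    if save: cv2.imwrite(f'pics/{save}.png',f['image'][:,:,::-1]); np.savez(f'pics/{save}.npz',**f)
    return f
def load(s): return dict(np.load(f'pics/{s}.npz'))
def world(f,u,v,z=None):
    """pixel -> world using depth, or on plane z"""
    F=f['image'].shape[0]/2/np.tan(np.radians(f['vertical_fov'])/2)
    V=np.asarray(f['view']);R=V[:3,:3];t=V[:3,3];c=-R.T@t
    d=R.T@np.array([(u-f['cx'])/F,(v-f['cy'])/F,1])
    s=(z-c[2])/d[2] if z is not None else f['z_map'][int(round(v)),int(round(u))]
    return c+s*d
def cloud(f):
    F=f['image'].shape[0]/2/np.tan(np.radians(f['vertical_fov'])/2)
    V=np.asarray(f['view']);R=V[:3,:3];t=V[:3,3]
    v,u=np.indices(f['z_map'].shape);z=f['z_map']
    P=np.stack([(u-f['cx'])/F*z,(v-f['cy'])/F*z,z],-1)
    return (P-t)@R
E
python3 - <<'E'
from h import *
np.set_printoptions(precision=4,suppress=True)
for n in('top','side','wrist'):
    f=grab(n,n+'0'); print(n,f['vertical_fov'],f['cx'],f['cy'],f['view'])
a=[cv2.imread(f'pics/{n}0.png') for n in('side','wrist')]
cv2.imwrite('pics/sw.png',cv2.resize(np.hstack(a),(800,300)))
cv2.imwrite('pics/topb.png',cv2.resize(cv2.imread('pics/top0.png'),(800,600),interpolation=cv2.INTER_CUBIC))
print(readout.state())
E
```

```text
pics
top 47.47954129508597 282.80723819166883 209.3751400577902 [[ 0.0094 -1.     -0.0008 -0.0175]
 [-0.9715 -0.0089 -0.2369  0.4678]
 [ 0.2368  0.003  -0.9715  1.0351]
 [ 0.      0.      0.      1.    ]]
side 48.53084418478791 284.37346291793574 202.935423895697 [[-0.9785 -0.2061  0.0053  0.456 ]
 [-0.1294  0.5937 -0.7942  0.1119]
 [ 0.1606 -0.7779 -0.6076  0.9746]
 [ 0.      0.      0.      1.    ]]
wrist 62.78140805814494 286.037101421813 209.88619263003577 [[ 0.3619 -0.9322 -0.001  -0.6238]
 [-0.891  -0.3463  0.2937 -0.0374]
 [-0.2741 -0.1054 -0.9559  0.3801]
 [ 0.      0.      0.      1.    ]]
{'time_s': 0.15, 'joint_pos': array([ 1.0974,  0.4351,  0.025 ,  1.5739, -0.0116,  1.134 , -0.0751]), 'joint_vel': array([-0.002 , -0.0008, -0.0005, -0.002 ,  0.001 , -0.0034, -0.002 ]), 'tau': array([  0.0014, -67.0881,   1.0257, -31.645 ,   0.0156,   0.009 ,
         0.0001]), 'eef_pos': array([ 0.2263, -0.5822,  0.2527]), 'tcp_rot': array([-0.0006,  0.9829,  0.1843, -0.0002]), 'wrist_force': array([ 0.2703, -0.8239,  1.0426]), 'wrist_torque': array([ 0.0157, -0.0094,  0.0786]), 'grasp_force': 0.0, 'grip_width': 0.08506565669751656}
```

View pics/topb.png

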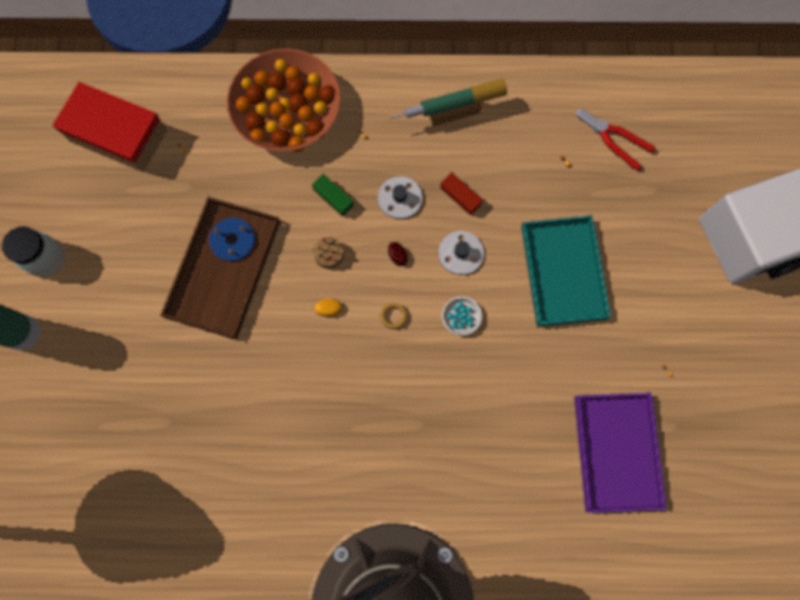

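View pics/sw.png

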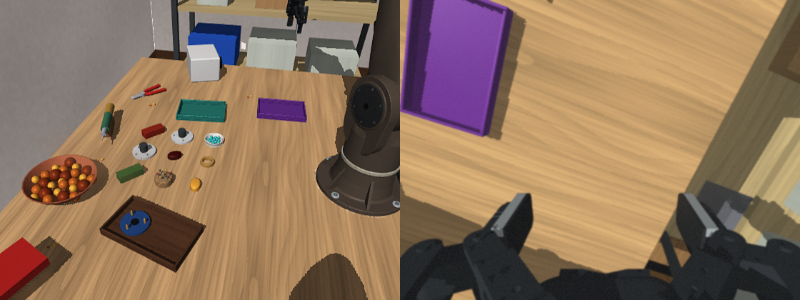

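```bash
python3 - <<'E'
from h import *
np.set_printoptions(precision=4,suppress=True)
f=load('top0')
im=cv2.imread('pics/top0.png')
a=cv2.resize(im[110:240,210:350],None,fx=4.2,fy=4.2,interpolation=cv2.INTER_CUBIC)
b=cv2.resize(im[135:240,110:200],None,fx=2.2,fy=2.2,interpolation=cv2.INTER_CUBIC)
o=np.zeros((max(a.shape[0],b.shape[0]),a.shape[1]+b.shape[1],3),np.uint8);o[:a.shape[0],:a.shape[1]]=a;o[:b.shape[0],a.shape[1]:]=b
cv2.imwrite('pics/c1.png',o)
P=cloud(f);print('table z',[P[200,360],P[235,250]])
m=((P[...,2]>0.006)&(P[...,0]>.25)&(P[...,0]<.8)&(abs(P[...,1])<.5)).astype(np.uint8)
n,l,s,c=cv2.connectedComponentsWithStats(m)
for i in range(1,n):
    if s[i,4]<40: continue
    q=P[l==i]; h=np.percentile(q[:,2],95); 
    rc=cv2.minAreaRect((q[:,:2]*1000).astype(np.float32))
    print('px',c[i].round(1),'n',s[i,4],'ztop',h.round(4),'rect',np.round(rc[0],1),np.round(rc[1],1),round(rc[2],1), 'col',f['image'][l==i].mean(0).round())
E
```

```text
table z [array([ 0.5069, -0.1995, -0.001 ]), array([0.4181, 0.0643, 0.0007])]
px [91.8 94.3] n 1434 ztop 0.0645 rect [760.9 467.3] [83.6 93.9] 71.7 col [124.  28.  22.]
px [196.3  92. ] n 1244 ztop 0.0458 rect [765.1 201.4] [ 69.7 186.8] 0.0 col [112.  57.  22.]
px [435.5  99.9] n 469 ztop 0.0176 rect [ 770.5 -391.7] [112.   56.9] 52.1 col [140.  45.  37.]
px [322.2 135.1] n 422 ztop 0.0284 rect [ 667.  -107.6] [75.5 32.4] 45.4 col [116.  34.  17.]
px [232.3 136.1] n 416 ztop 0.028 rect [662.1 113.3] [76.1 31. ] 46.3 col [37. 78. 33.]
px [279.3 137.9] n 571 ztop 0.035 rect [662.3  -1.8] [75.  74.4] 0.3 col [133. 127. 127.]
px [155.6 181.6] n 2463 ztop 0.0237 rect [532.6 296.5] [132.8 220.8] 73.3 col [56. 46. 47.]
px [395.  187.1] n 1404 ztop 0.0241 rect [ 531.  -281.6] [183.  121.6] 6.3 col [30. 86. 79.]
px [322.1 176.5] n 614 ztop 0.0346 rect [ 562.8 -107.7] [75.1 75.1] 67.7 col [139. 132. 133.]
px [229.2 176.4] n 380 ztop 0.0367 rect [558.8 117.2] [51.3 50.3] 17.7 col [116.  84.  55.]
px [277.5 177.2] n 182 ztop 0.0207 rect [558.2   0.6] [44.4 29.9] 13.8 col [71. 25. 19.]
px [401.6 189. ] n 122 ztop 0.0105 rect [ 533.7 -300.3] [50.2 41.7] 88.4 col [23. 97. 91.]
px [143.9 191.2] n 110 ztop 0.0095 rect [518.5 318.6] [56.1 36.7] 4.8 col [74. 45. 28.]
px [397.8 208.9] n 44 ztop 0.0101 rect [ 484.2 -292.5] [16.8 44.2] 19.8 col [24. 97. 91.]
px [229.  214.9] n 196 ztop 0.0209 rect [463.6 114.7] [43.  28.5] 88.1 col [180. 119.  22.]
px [322.2 220.3] n 426 ztop 0.0181 rect [ 451.  -106.9] [63.6 63. ] 32.2 col [107. 132. 129.]
px [274.4 220.6] n 143 ztop 0.0149 rect [451.6   6.5] [42.  40.5] 0.5 col [145. 106.  53.]
px [429.6 289. ] n 831 ztop 0.0243 rect [ 287.4 -350.5] [ 76. 123.] 0.7 col [ 84.  39. 105.]
px [445.9 301.5] n 64 ztop 0.009 rect [ 266.9 -387.8] [26.6 29.3] 55.8 col [ 88.  39. 116.]
px [433.2 300.8] n 40 ztop 0.0095 rect [ 265.9 -358. ] [15.5 39.3] 48.4 col [ 89.  39. 117.]
```

View pics/c1.png

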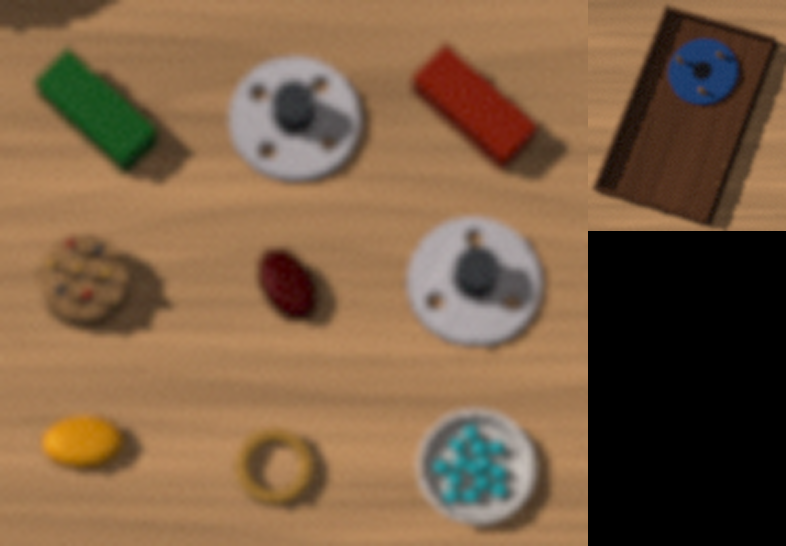

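Request:
carry_out(
  series=[
    {"travel": [2,4.2,0],"angular": [0,0,6.9],"hand": 1},
    {"travel": [2,4.2,0],"angular": [0,0,6.9],"hand": 1},
    {"travel": [2,4.2,0],"angular": [0,0,6.9],"hand": 1},
    {"travel": [2,4.2,0],"angular": [0,0,6.9],"hand": 1},
    {"travel": [2,4.2,0],"angular": [0,0,6.9],"hand": 1},
    {"travel": [2,4.2,0],"angular": [0,0,6.9],"hand": 1},
    {"travel": [2,4.2,0],"angular": [0,0,6.9],"hand": 1},
    {"travel": [2,4.2,0],"angular": [0,0,6.9],"hand": 1},
    {"travel": [2,4.2,0],"angular": [0,0,6.9],"hand": 1},
    {"travel": [2,4.2,0],"angular": [0,0,6.9],"hand": 1},
  ],
)

```text
time_s: 1.15
eef_pos: [0.4268, -0.1608, 0.2534]
tcp_rot: [0.0, 0.704, 0.71, -0.0]
wrist_force: [0.3, -0.3, -0.2]
grip_width: 0.0856
grasp_force: 0.0
```

Request:
carry_out(
  series=[
    {"travel": [0.6,4.5,0],"angular": [0,0,0],"hand": 1},
    {"travel": [0.6,4.5,0],"angular": [0,0,0],"hand": 1},
    {"travel": [0.6,4.5,0],"angular": [0,0,0],"hand": 1},
    {"travel": [0.6,4.5,0],"angular": [0,0,0],"hand": 1},
    {"travel": [0.6,4.5,0],"angular": [0,0,0],"hand": 1},
    {"travel": [0.5,4.5,0],"angular": [0,0,0],"hand": 1},
    {"travel": [0,0,0],"angular": [0,0,0],"hand": 1},
  ],
)

```text
time_s: 1.85
eef_pos: [0.4611, 0.1143, 0.2538]
tcp_rot: [-0.001, 0.703, 0.712, 0.002]
wrist_force: [-0.2, -0.1, -1.2]
grip_width: 0.0858
grasp_force: 0.0
```

```bash
python3 - <<'E'
from h import *
np.set_printoptions(precision=4,suppress=True)
f=grab('wrist','w1');V=f['view'];print('cam',-V[:3,:3].T@V[:3,3],V[:3,:3])
P=cloud(f)
hsv=cv2.cvtColor(f['image'],cv2.COLOR_RGB2HSV)
m=((hsv[...,1]>215)&(hsv[...,2]>110)&(P[...,2]>.004)).astype(np.uint8)
n,l,s,c=cv2.connectedComponentsWithStats(m)
for i in range(1,n):
    if s[i,4]<150: continue
    q=P[l==i];print(c[i],s[i,4],[(np.round(x,1)) for x in cv2.minAreaRect((q[:,:2]*1000).astype(np.float32))],np.percentile(q[:,2],[5,95]))
print(readout.state()['eef_pos'],readout.state()['joint_pos'])
E
```

```text
cam [0.4607 0.1894 0.3751] [[ 0.9999  0.0126  0.0006]
 [ 0.0119 -0.9569  0.29  ]
 [ 0.0042 -0.29   -0.957 ]]
[290.3543 178.2601] 796 [array([466.6, 141.6]), array([26.7, 95.5]), np.float64(0.2)] [0.0149 0.0194]
[0.4611 0.1108 0.2533] [ 0.1623  0.2526 -0.6127  1.8886  0.1649  1.0502 -0.5075]
```

View pics/w1.png

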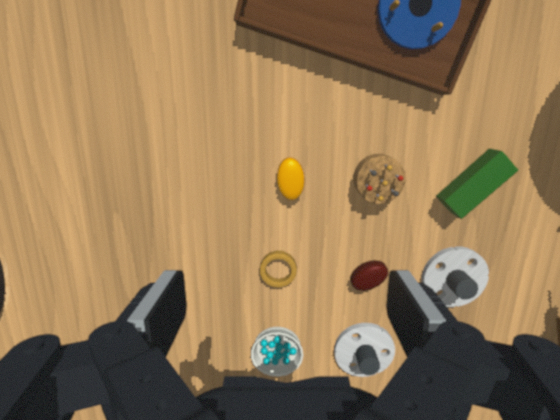

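Request:
carry_out(
  series=[
    {"travel": [0.2,0.1,-4],"angular": [0,0,4],"hand": 0.6},
    {"travel": [0.2,0.1,-4.5],"angular": [0,0,0],"hand": 0.6},
    {"travel": [0.1,0.2,-4.5],"angular": [0,0,0],"hand": 0.6},
    {"travel": [0,0,-4.5],"angular": [0,0,0],"hand": 0.6},
    {"travel": [0,0,-3],"angular": [0,0,0],"hand": 0.6},
    {"travel": [0,0,-1.5],"angular": [0,0,0],"hand": 0.4},
    {"travel": [0,0,-0.5],"angular": [0,0,0],"hand": 0.4},
    {"travel": [0,0,0],"angular": [0,0,0],"hand": 0.4},
  ],
  force=25,
)

```text
time_s: 2.7
eef_pos: [0.4663, 0.1105, 0.028]
tcp_rot: [-0.0, 0.681, 0.732, -0.001]
wrist_force: [-0.2, -0.2, 0.7]
grip_width: 0.0598
grasp_force: 0.0
```

Request:
carry_out(
  series=[
    {"travel": [0,0.4,-0.3],"angular": [0,0,0],"hand": 0.2},
    {"travel": [0,0,0],"angular": [0,0,0],"hand": -0.5},
    {"travel": [0,0,0],"angular": [0,0,0],"hand": -1},
    {"travel": [0,0,0],"angular": [0,0,0],"hand": -1},
    {"travel": [0,0,0],"angular": [0,0,0],"hand": -1},
    {"travel": [0,0,0],"angular": [0,0,0],"hand": -1},
  ],
)

```text
time_s: 3.3
eef_pos: [0.467, 0.1158, 0.0262]
tcp_rot: [0.0, 0.68, 0.733, 0.001]
wrist_force: [-1.5, 0.6, 6.8]
grip_width: 0.0294
grasp_force: 25.1
```

Request:
carry_out(
  series=[
    {"travel": [0,0,2],"angular": [0,0,0],"hand": -1},
    {"travel": [0,0,4],"angular": [0,0,0],"hand": -1},
    {"travel": [0.5,-3,3],"angular": [0,0,1],"hand": -1},
    {"travel": [1.2,-4.7,0],"angular": [0,0,1],"hand": -1},
    {"travel": [1.2,-4.7,0],"angular": [0,0,0],"hand": -1},
    {"travel": [1.2,-4.7,0],"angular": [0,0,0],"hand": -1},
    {"travel": [1.2,-4.7,0],"angular": [0,0,0],"hand": -1},
    {"travel": [1.2,-4.7,0],"angular": [0,0,0],"hand": -1},
    {"travel": [1.2,-4.7,0],"angular": [0,0,0],"hand": -1},
    {"travel": [1.2,-4.5,0],"angular": [0,0,0],"hand": -1},
  ],
)

```text
time_s: 4.3
eef_pos: [0.5554, -0.2441, 0.1158]
tcp_rot: [0.0, 0.668, 0.744, -0.0]
wrist_force: [0.8, 0.3, -0.2]
grip_width: 0.0291
grasp_force: 25.2
```

Request:
carry_out(
  series=[
    {"travel": [0.7,-3.5,0],"angular": [0,0,0],"hand": -1},
    {"travel": [0,0,0],"angular": [0,0,0],"hand": -1},
    {"travel": [0,0,0],"angular": [0,0,0],"hand": -1},
  ],
)

```text
time_s: 4.6
eef_pos: [0.562, -0.2774, 0.1152]
tcp_rot: [-0.0, 0.668, 0.744, 0.0]
wrist_force: [-0.4, 0.2, -0.4]
grip_width: 0.0291
grasp_force: 25.2
```

Request:
carry_out(
  series=[
    {"travel": [0,0,-3],"angular": [0,0,0],"hand": -1},
    {"travel": [0,0,-3],"angular": [0,0,0],"hand": -1},
    {"travel": [0,0,-1.5],"angular": [0,0,0],"hand": -1},
    {"travel": [0,0,-0.5],"angular": [0,0,0],"hand": -1},
    {"travel": [0,0,-0.2],"angular": [0,0,0],"hand": -1},
    {"travel": [0,0,0],"angular": [0,0,0],"hand": -1},
    {"travel": [0,0,0],"angular": [0,0,0],"hand": -1},
  ],
)

```text
time_s: 5.3
eef_pos: [0.5633, -0.2767, 0.0345]
tcp_rot: [0.001, 0.668, 0.745, 0.0]
wrist_force: [-0.6, 1.1, 0.3]
grip_width: 0.0292
grasp_force: 25.2
```

Request:
carry_out(
  series=[
    {"travel": [0,0,-0.2],"angular": [0,0,0],"hand": -1},
    {"travel": [0,0,-0.2],"angular": [0,0,0],"hand": -1},
    {"travel": [0,0,0],"angular": [0,0,0],"hand": -1},
    {"travel": [0,0,0],"angular": [0,0,0],"hand": -1},
  ],
)

```text
time_s: 5.7
eef_pos: [0.563, -0.2768, 0.0312]
tcp_rot: [0.001, 0.668, 0.744, 0.0]
wrist_force: [-5.9, 0.4, 16.1]
grip_width: 0.0293
grasp_force: 26.9
```

Request:
carry_out(
  series=[
    {"travel": [0,0,0.1],"angular": [0,0,0],"hand": -0.1},
    {"travel": [0,0,0],"angular": [0,0,0],"hand": 0},
    {"travel": [0,0,0],"angular": [0,0,0],"hand": 0},
    {"travel": [0,0,2],"angular": [0,0,0],"hand": 0},
    {"travel": [0,0,4],"angular": [0,0,0],"hand": 0.3},
    {"travel": [0,0,4.5],"angular": [0,0,0],"hand": 0.5},
    {"travel": [0,0,4.5],"angular": [0,0,0],"hand": 0.5},
  ],
)

```text
time_s: 6.4
eef_pos: [0.5621, -0.2763, 0.1815]
tcp_rot: [-0.001, 0.667, 0.745, -0.0]
wrist_force: [1.2, -1.2, 0.8]
grip_width: 0.0638
grasp_force: 0.0
```

```bash
python3 - <<'E'
from h import *
f=grab('wrist','w2');g=grab('top','t2')
a=cv2.imread('pics/w2.png');b=cv2.resize(cv2.imread('pics/t2.png')[130:250,340:450],None,fx=3.5,fy=3.5)
cv2.imwrite('pics/c2.png',np.hstack([a[:, 130:],b]) if 0 else np.hstack([cv2.resize(a[:,100:530],(415,420)),b]))
V=f['view'];print(-V[:3,:3].T@V[:3,3])
E
```

```text
[ 0.55466809 -0.20129957  0.30262732]
```

View pics/c2.png

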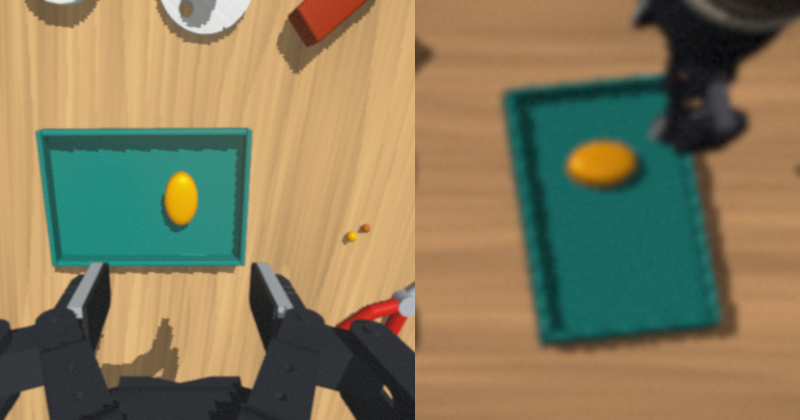

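Request:
carry_out(
  series=[
    {"travel": [-1,2.6,0],"angular": [0,0,-8.2],"hand": 0.7},
    {"travel": [-1,2.6,0],"angular": [0,0,-8.2],"hand": 0.7},
    {"travel": [-1,2.6,0],"angular": [0,0,-8.2],"hand": 0.7},
    {"travel": [-1,2.6,0],"angular": [0,0,-8.2],"hand": 0.7},
    {"travel": [-1,2.6,0],"angular": [0,0,-8.2],"hand": 0.7},
    {"travel": [-1,2.6,0],"angular": [0,0,-8.2],"hand": 0.7},
    {"travel": [-1,2.6,0],"angular": [0,0,-8.2],"hand": 0.7},
    {"travel": [-1,2.6,0],"angular": [0,0,-8.2],"hand": 0.7},
    {"travel": [-1,2.6,-1],"angular": [0,0,-8.2],"hand": 0.7},
    {"travel": [-1,2.6,-2],"angular": [0,0,-8.2],"hand": 0.7},
  ],
)

```text
time_s: 7.5
eef_pos: [0.4629, -0.0156, 0.1507]
tcp_rot: [0.0, 0.993, 0.121, 0.001]
wrist_force: [-0.1, 0.7, -1.1]
grip_width: 0.0727
grasp_force: 0.0
```

Request:
carry_out(
  series=[
    {"travel": [-0.9,2.2,-2],"angular": [0,0,-8],"hand": 0.7},
    {"travel": [0,0,-3],"angular": [0,0,0],"hand": 0.7},
    {"travel": [0,0,-3],"angular": [0,0,0],"hand": 0.7},
    {"travel": [0,0,0],"angular": [0,0,0],"hand": 0.7},
  ],
)

```text
time_s: 7.9
eef_pos: [0.4509, 0.0055, 0.0674]
tcp_rot: [0.0, 0.998, 0.055, -0.003]
wrist_force: [-0.5, -0.3, 0.2]
grip_width: 0.0726
grasp_force: 0.0
```

Request:
carry_out(
  series=[
    {"travel": [0.2,0,-2.5],"angular": [0,0,0],"hand": 0.5},
    {"travel": [0,0,-1],"angular": [0,0,0],"hand": 0.4},
    {"travel": [0,0,-0.7],"angular": [0,0,0],"hand": 0.4},
    {"travel": [0,0,0],"angular": [0,0,0],"hand": -0.1},
    {"travel": [0,0,0],"angular": [0,0,0],"hand": -1},
    {"travel": [0,0,0],"angular": [0,0,0],"hand": -1},
    {"travel": [0,0,0],"angular": [0,0,0],"hand": -1},
    {"travel": [0,0,0],"angular": [0,0,0],"hand": -1},
  ],
)

```text
time_s: 8.7
eef_pos: [0.456, 0.0055, 0.0289]
tcp_rot: [0.0, 0.999, 0.054, 0.001]
wrist_force: [0.2, -0.4, 6.1]
grip_width: 0.0416
grasp_force: 26.0
```

```bash
python3 - <<'E'
from h import *
f=grab('wrist','w3');f=grab('side','s3')
a=cv2.imread('pics/w3.png')[180:420,130:430]; b=cv2.resize(cv2.imread('pics/s3.png')[170:270,220:345],(300,240))
cv2.imwrite('pics/c3.png',np.hstack([a,b]))
E
```

```text
(no output)
```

View pics/c3.png

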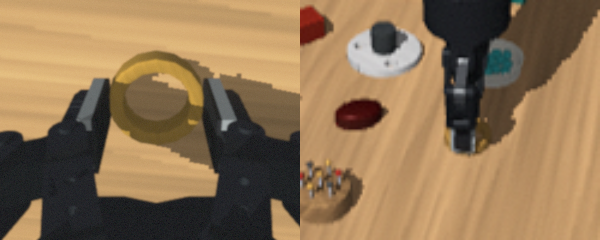

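Request:
carry_out(
  series=[
    {"travel": [0,0,1.5],"angular": [0,0,0],"hand": -1},
    {"travel": [0,0,3.5],"angular": [0,0,0],"hand": -1},
    {"travel": [0,0,4],"angular": [0,0,0],"hand": -1},
    {"travel": [0.7,-4,0],"angular": [0,0,0],"hand": -1},
    {"travel": [0.7,-4.2,0],"angular": [0,0,0],"hand": -1},
    {"travel": [0.7,-4.2,0],"angular": [0,0,0],"hand": -1},
    {"travel": [0.7,-4.2,0],"angular": [0,0,0],"hand": -1},
    {"travel": [0.7,-4.2,0],"angular": [0,0,0],"hand": -1},
    {"travel": [0.7,-4.2,0],"angular": [0,0,0],"hand": -1},
    {"travel": [0.8,-4,0],"angular": [0,0,0],"hand": -1},
  ],
)

```text
time_s: 9.8
eef_pos: [0.5052, -0.2866, 0.1183]
tcp_rot: [0.0, 0.999, 0.054, -0.0]
wrist_force: [0.3, -0.2, 0.8]
grip_width: 0.0416
grasp_force: 25.5
```

```bash
python3 - <<'E'
from h import *
f=grab('wrist','w4');
a=f['image'][:,:,::-1][150:420,100:460]; cv2.imwrite('pics/c4.png',a)
s=readout.state();print(s['eef_pos'],s['tcp_rot'],s['grip_width'],s['grasp_force'])
P=cloud(f);im=cv2.cvtColor(f['image'],cv2.COLOR_RGB2HSV)
m=(im[...,0]>15)&(im[...,0]<32)&(im[...,1]>120)&(P[...,2]>.055)&(f['z_map']>0)
q=P[m];print(m.sum(),q.min(0),q.max(0))
A=np.c_[q[:,:2],np.ones(len(q))];print(np.linalg.lstsq(A,q[:,2],rcond=None)[0])
E
```

```text
[ 0.5053818  -0.29497833  0.11848787] [2.66004937e-03 9.98707995e-01 5.07451079e-02 4.45385867e-04] 0.04190767815931245 25.50788266584277
4376 [ 0.48226622 -0.30771058  0.09182609] [ 0.52585691 -0.26484638  0.10408557]
[ 0.00806624 -0.0010211   0.09609076]
```

View pics/c4.png

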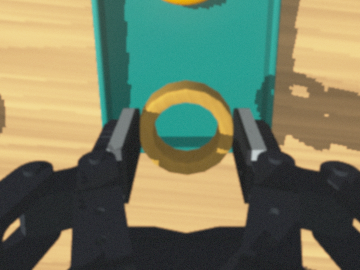

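Request:
carry_out(
  series=[
    {"travel": [0,0,-3],"angular": [0,0,0],"hand": -1},
    {"travel": [0,0,-2],"angular": [0,0,0],"hand": -1},
    {"travel": [0,0,0],"angular": [0,0,0],"hand": -1},
    {"travel": [0,0,0],"angular": [0,0,0],"hand": -1},
  ],
)

```text
time_s: 10.25
eef_pos: [0.5054, -0.2842, 0.0685]
tcp_rot: [-0.0, 0.999, 0.055, -0.0]
wrist_force: [-0.0, -0.0, 0.2]
grip_width: 0.0415
grasp_force: 25.5
```

Request:
carry_out(
  series=[
    {"travel": [0,0,-2],"angular": [0,0,0],"hand": -1},
    {"travel": [0,0,-1],"angular": [0,0,0],"hand": -1},
    {"travel": [0,0,-0.3],"angular": [0,0,0],"hand": -1},
    {"travel": [0,0,-0.2],"angular": [0,0,0],"hand": -1},
    {"travel": [0,0,0],"angular": [0,0,0],"hand": -1},
    {"travel": [0,0,0],"angular": [0,0,0],"hand": -1},
  ],
)

```text
time_s: 10.85
eef_pos: [0.5059, -0.2847, 0.034]
tcp_rot: [0.0, 0.999, 0.054, 0.0]
wrist_force: [-1.4, 0.8, 1.9]
grip_width: 0.0414
grasp_force: 25.7
```

Request:
carry_out(
  series=[
    {"travel": [0,0,-0.1],"angular": [0,0,0],"hand": -1},
    {"travel": [0,0,0],"angular": [0,0,0],"hand": -1},
    {"travel": [0,0,0.1],"angular": [0,0,0],"hand": 0.1},
    {"travel": [0,0,0],"angular": [0,0,0],"hand": 0.2},
    {"travel": [0,0,0],"angular": [0,0,0],"hand": 0.2},
    {"travel": [0,0,2],"angular": [0,0,0],"hand": 0.2},
    {"travel": [0,0,4],"angular": [0,0,0],"hand": 0.3},
    {"travel": [0,0,4.5],"angular": [0,0,0],"hand": 0.3},
    {"travel": [0,0,4.5],"angular": [0,0,0],"hand": 0.3},
    {"travel": [0,0,0],"angular": [0,0,0],"hand": 0.3},
  ],
)

```text
time_s: 11.85
eef_pos: [0.5087, -0.2858, 0.1895]
tcp_rot: [0.002, 0.999, 0.054, 0.005]
wrist_force: [0.9, -1.4, 0.0]
grip_width: 0.0552
grasp_force: 0.0
```

Request:
carry_out(
  series=[
    {"travel": [0.5,4.5,0],"angular": [0,0,4],"hand": 0.1},
    {"travel": [0.5,4.5,0],"angular": [0,0,4],"hand": 0.1},
    {"travel": [0.5,4.5,0],"angular": [0,0,4],"hand": 0.1},
    {"travel": [0.5,4,0],"angular": [0,0,4],"hand": 0.1},
    {"travel": [0,0,0],"angular": [0,0,4],"hand": 0.1},
    {"travel": [0,0,0],"angular": [0,0,0],"hand": 0.1},
    {"travel": [0,0,0],"angular": [0,0,0],"hand": 0.1},
  ],
)

```text
time_s: 12.55
eef_pos: [0.5252, -0.1105, 0.1829]
tcp_rot: [0.0, 0.974, 0.225, -0.0]
wrist_force: [0.5, 0.2, -0.6]
grip_width: 0.0469
grasp_force: 0.0
```

```bash
python3 - <<'E'
from h import *
np.set_printoptions(precision=4,suppress=True)
f=grab('wrist','w5'); cv2.imwrite('pics/c5.png',cv2.resize(cv2.imread('pics/w5.png'),(800,600)))
g=grab('top','t5'); 
b=cv2.resize(cv2.imread('pics/t5.png')[140:190,140:190],(600,600),interpolation=cv2.INTER_CUBIC)
cv2.imwrite('pics/c5t.png',b)
t=load('top0')
h=np.array([world(t,u,v,.008) for u,v in[(323.1,166),(313.3,181),(331.9,181)]]);c=h.mean(0);print(h,c,np.degrees(np.arctan2(*(h-c).T[[1,0]])))
print(readout.state()['eef_pos'],readout.state()['tcp_rot'])
E
```

```text
[[ 0.5896 -0.1104  0.008 ]
 [ 0.5511 -0.0862  0.008 ]
 [ 0.5516 -0.1313  0.008 ]] [ 0.5641 -0.1093  0.008 ] [  -2.4199  119.3318 -119.7155]
[ 0.5252 -0.1109  0.183 ] [ 0.0002  0.9743  0.2252 -0.0003]
```

View pics/c5.png

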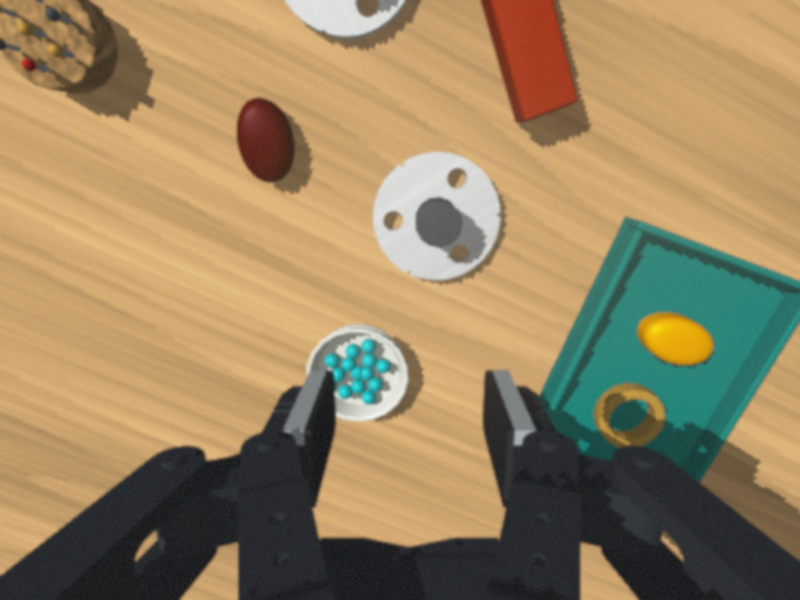

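View pics/c5t.png

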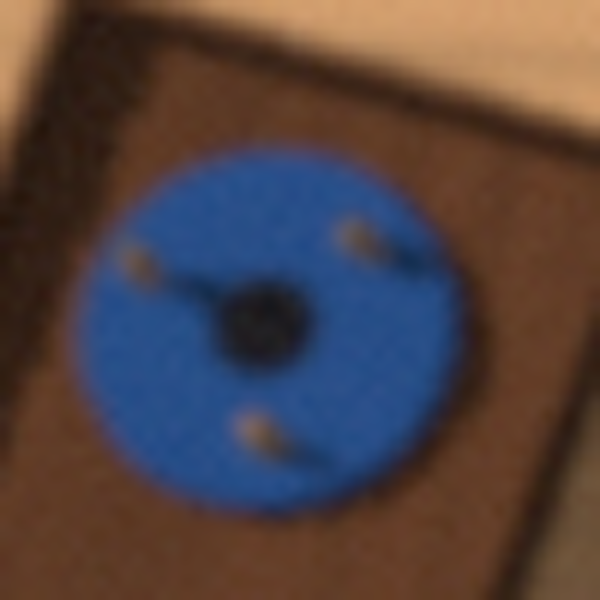

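```bash
cat >> h.py <<'E'
def tri(h):
    c=h.mean(0); a=np.degrees(np.arctan2(*(h-c).T[[1,0]])); return c.round(4),a.round(1),np.linalg.norm((h-c)[:,:2],axis=1).round(4)
E
python3 - <<'E'
from h import *
w=load('w5');t=load('t5')
k=.7
print('holes',tri(np.array([world(w,u*k,v*k,.008) for u,v in[(456,178),(393,219),(459,252)]])))
print('boss',world(w,438*k,222*k,.034))
o=lambda u,v,z:world(t,140+(u+.5)/12-.5,140+(v+.5)/12-.5,z)
print('tips',tri(np.array([o(u,v,.029) for u,v in[(130,250),(345,228),(248,420)]])))
print('bases',tri(np.array([o(u,v,.013) for u,v in[(150,280),(372,255),(272,445)]])))
print('plate',o(268,332,.013))
E
```

```text
holes (array([ 0.5651, -0.1088,  0.008 ]), array([  -0.6,  118.8, -119.9]), array([0.0253, 0.0258, 0.0258]))
boss [ 0.5655708  -0.10828202  0.034     ]
tips (array([0.5828, 0.2836, 0.029 ]), array([  66.2,  -52.5, -172.8]), array([0.0251, 0.025 , 0.0255]))
bases (array([0.5825, 0.2828, 0.013 ]), array([  68. ,  -53.3, -172.7]), array([0.0259, 0.0259, 0.0253]))
plate [0.58126827 0.28200166 0.013     ]
```

Request:
carry_out(
  series=[
    {"travel": [2,0.1,0],"angular": [0,0,0],"hand": 0.1},
    {"travel": [2,0.1,-2],"angular": [0,0,0],"hand": 0.1},
    {"travel": [0,0,-4],"angular": [0,0,0],"hand": 0.1},
    {"travel": [0,0,-3.5],"angular": [0,0,0],"hand": 0.1},
    {"travel": [0,0,-2],"angular": [0,0,0],"hand": 0.1},
    {"travel": [0,0,0],"angular": [0,0,0],"hand": 0.1},
    {"travel": [0,0,0],"angular": [0,0,0],"hand": 0.1},
  ],
)

```text
time_s: 13.35
eef_pos: [0.5655, -0.1082, 0.0686]
tcp_rot: [0.0, 0.974, 0.226, -0.0]
wrist_force: [0.5, -0.5, -0.1]
grip_width: 0.0472
grasp_force: 0.0
```

Request:
carry_out(
  series=[
    {"travel": [0,0,-2],"angular": [0,0,0],"hand": 0.1},
    {"travel": [0,0,-1.3],"angular": [0,0,0],"hand": 0.1},
    {"travel": [0,0,0],"angular": [0,0,0],"hand": -0.2},
    {"travel": [0,0,0],"angular": [0,0,0],"hand": -1},
    {"travel": [0,0,0],"angular": [0,0,0],"hand": -1},
    {"travel": [0,0,0],"angular": [0,0,0],"hand": -1},
    {"travel": [0,0,0],"angular": [0,0,0],"hand": -1},
  ],
  force=50,
)

```text
time_s: 14.05
eef_pos: [0.5658, -0.1076, 0.036]
tcp_rot: [0.0, 0.974, 0.227, 0.0]
wrist_force: [-0.8, -0.7, 2.3]
grip_width: 0.0241
grasp_force: 49.5
```

Request:
carry_out(
  series=[
    {"travel": [0,0,2],"angular": [0,0,0],"hand": -1},
    {"travel": [0,0,4],"angular": [0,0,0],"hand": -1},
    {"travel": [0.2,3,4],"angular": [0,0,7.5],"hand": -1},
    {"travel": [0.2,4,0],"angular": [0,0,7.5],"hand": -1},
    {"travel": [0.2,4,0],"angular": [0,0,7.5],"hand": -1},
    {"travel": [0.2,4,0],"angular": [0,0,7.5],"hand": -1},
    {"travel": [0.2,4,0],"angular": [0,0,7.5],"hand": -1},
    {"travel": [0.2,4,0],"angular": [0,0,7.5],"hand": -1},
    {"travel": [0.2,4,0],"angular": [0,0,7.5],"hand": -1},
    {"travel": [0.1,4,0],"angular": [0,0,7.5],"hand": -1},
  ],
)

```text
time_s: 15.05
eef_pos: [0.5804, 0.2037, 0.1354]
tcp_rot: [0.0, 0.728, 0.685, -0.0]
wrist_force: [0.8, -0.7, -2.8]
grip_width: 0.0241
grasp_force: 49.4
```

Request:
carry_out(
  series=[
    {"travel": [0.1,4,0],"angular": [0,0,7.5],"hand": -1},
    {"travel": [0,4,0],"angular": [0,0,0],"hand": -1},
    {"travel": [0,0,0],"angular": [0,0,0],"hand": -1},
    {"travel": [0,0,0],"angular": [0,0,0],"hand": -1},
  ],
)

```text
time_s: 15.45
eef_pos: [0.5808, 0.2837, 0.1351]
tcp_rot: [-0.0, 0.683, 0.731, -0.0]
wrist_force: [-0.4, -1.0, -2.6]
grip_width: 0.0246
grasp_force: 49.5
```

```bash
python3 - <<'E'
from h import *
np.set_printoptions(precision=4,suppress=True)
f=grab('wrist','w6'); cv2.imwrite('pics/c6.png',cv2.resize(cv2.imread('pics/w6.png'),(800,600)))
print(readout.state()['eef_pos'],readout.state()['tcp_rot'],f['view'])
E
```

```text
[0.5813 0.282  0.135 ] [ 0.0002  0.6836  0.7298 -0.0005] [[ 0.9977  0.0671 -0.0009 -0.599 ]
 [ 0.0644 -0.9538  0.2934  0.2302]
 [ 0.0188 -0.2928 -0.956   0.3392]
 [ 0.      0.      0.      1.    ]]
```

View pics/c6.png

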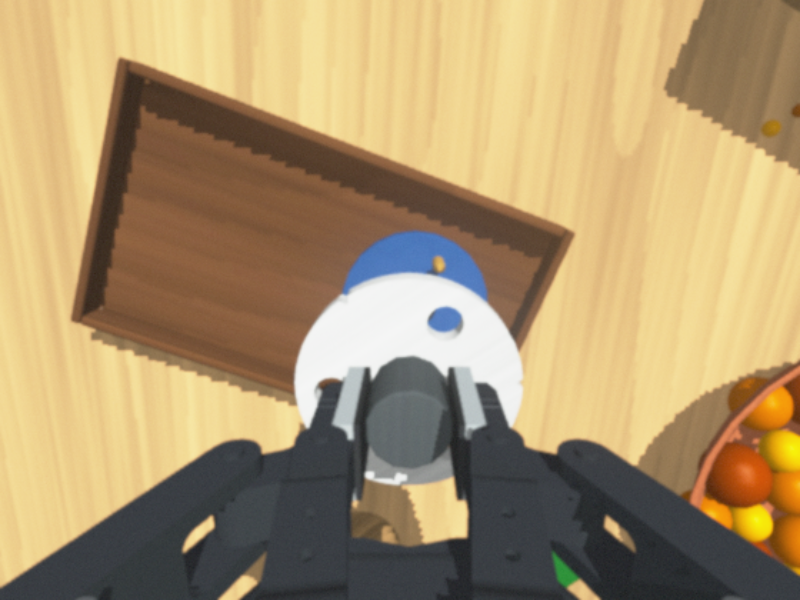

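```bash
python3 - <<'E'
from h import *
np.set_printoptions(precision=4,suppress=True)
w=load('w6');k=.7
W=lambda u,v,z:world(w,u*k,v*k,z)
h1=W(445,321,.107);h2=W(331,388,.107);s=W(438,259,.029);sb=W(440,270,.013)
print('holes',h1,h2,'stud',s,sb,'disc L R top',W(295,375,.107),W(522,375,.107),W(408,271,.107),'plate top',W(414,231,.013))
c=np.array([.5808,.283]) 
for h in(h1,h2): print(np.degrees(np.arctan2(*(h[:2]-c)[::-1])),np.linalg.norm(h[:2]-c))
E
```

```text
holes [0.5915 0.3071 0.107 ] [0.5554 0.2807 0.107 ] stud [0.5934 0.3105 0.029 ] [0.5961 0.3015 0.013 ] disc L R top [0.5434 0.2847 0.107 ] [0.6188 0.2898 0.107 ] [0.5785 0.3227 0.107 ] plate top [0.5815 0.3204 0.013 ]
65.97860558618817 0.026335527101922624
-174.82106255278933 0.025474224735511947
```

Request:
carry_out(
  series=[
    {"travel": [0.1,0,-2],"angular": [0,0,0.7],"hand": -1},
    {"travel": [0,0,-3],"angular": [0,0,0],"hand": -1},
    {"travel": [0,0,-1],"angular": [0,0,0],"hand": -1},
    {"travel": [0,0,0],"angular": [0,0,0],"hand": -1},
    {"travel": [0,0,0],"angular": [0,0,0],"hand": -1},
    {"travel": [0,0,0],"angular": [0,0,0],"hand": -1},
  ],
)

```text
time_s: 16.1
eef_pos: [0.5832, 0.2828, 0.0768]
tcp_rot: [0.0, 0.679, 0.734, 0.001]
wrist_force: [0.8, 0.0, -2.3]
grip_width: 0.0242
grasp_force: 49.5
```

```bash
python3 - <<'E'
from h import *
np.set_printoptions(precision=4,suppress=True)
f=grab('wrist','w7'); 
im=cv2.imread('pics/w7.png');a=cv2.resize(im[170:350,180:400],None,fx=3,fy=3)
cv2.imwrite('pics/c7.png',a)
print(readout.state()['eef_pos'],readout.state()['tcp_rot'])
E
```

```text
[0.5831 0.2828 0.0767] [0.0004 0.6793 0.7339 0.001 ]
```

View pics/c7.png

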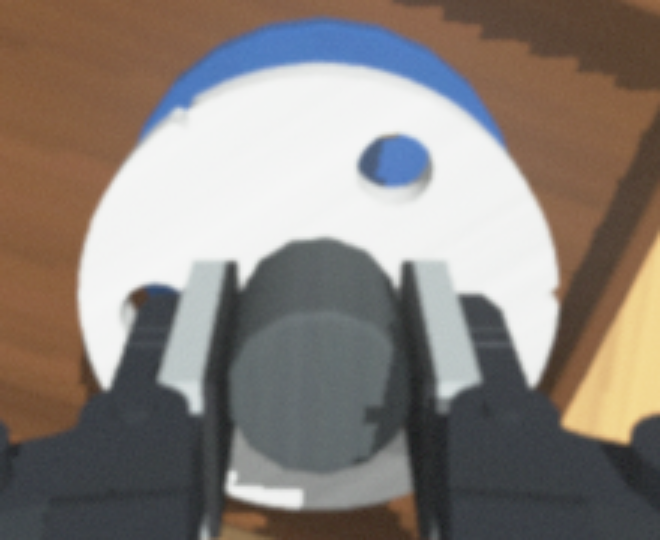

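Request:
carry_out(
  series=[
    {"travel": [-0.1,0,-0.5],"angular": [0,0,0],"hand": -1},
    {"travel": [0,0,-0.5],"angular": [0,0,0],"hand": -1},
    {"travel": [0,0,-0.4],"angular": [0,0,0],"hand": -1},
    {"travel": [0,0,-0.3],"angular": [0,0,0],"hand": -1},
    {"travel": [0,0,0],"angular": [0,0,0],"hand": -1},
  ],
)

```text
time_s: 16.65
eef_pos: [0.5811, 0.2822, 0.0576]
tcp_rot: [-0.0, 0.679, 0.734, -0.0]
wrist_force: [-0.7, -0.1, -2.0]
grip_width: 0.0242
grasp_force: 49.5
```

Request:
carry_out(
  series=[
    {"travel": [0,0,-0.4],"angular": [0,0,0],"hand": -1},
    {"travel": [0,0,-0.3],"angular": [0,0,0],"hand": -1},
    {"travel": [0,0,-0.1],"angular": [0,0,0],"hand": -1},
    {"travel": [0,0,0],"angular": [0,0,0],"hand": -1},
    {"travel": [0,0,0],"angular": [0,0,0],"hand": -1},
  ],
)

```text
time_s: 17.15
eef_pos: [0.5815, 0.2825, 0.0503]
tcp_rot: [-0.0, 0.679, 0.734, 0.0]
wrist_force: [-0.5, 0.3, -1.7]
grip_width: 0.0243
grasp_force: 49.5
```

Request:
carry_out(
  series=[
    {"travel": [0,0,-0.15],"angular": [0,0,0],"hand": -1},
    {"travel": [0,0,0],"angular": [0,0,0],"hand": -1},
    {"travel": [0,0,0],"angular": [0,0,0],"hand": -0.2},
    {"travel": [0,0,0],"angular": [0,0,0],"hand": 0},
    {"travel": [0,0,0],"angular": [0,0,0],"hand": 0.1},
    {"travel": [0,0,0],"angular": [0,0,0],"hand": 0.1},
    {"travel": [0,0,2],"angular": [0,0,0],"hand": 0.1},
    {"travel": [0,0,4],"angular": [0,0,0],"hand": 0.1},
    {"travel": [0,-2,4],"angular": [0,0,0],"hand": 0.5},
    {"travel": [0,-2,4],"angular": [0,0,0],"hand": 0.5},
  ],
)

```text
time_s: 18.15
eef_pos: [0.5806, 0.2427, 0.19]
tcp_rot: [-0.0, 0.678, 0.735, -0.0]
wrist_force: [0.9, 0.2, 0.7]
grip_width: 0.0642
grasp_force: 0.0
```

```bash
python3 - <<'E'
from h import *
np.set_printoptions(precision=4,suppress=True)
f=grab('wrist','w8');g=grab('top','t8')
cv2.imwrite('pics/c8.png',np.hstack([cv2.imread('pics/w8.png')[0:300,100:500],cv2.resize(cv2.imread('pics/t8.png')[130:250,105:225],(300,300))]))
t=load('top0')
P=cloud(t);q=P[125:146,310:334].reshape(-1,3)
q=P[(cv2.cvtColor(t['image'],cv2.COLOR_RGB2HSV)[...,0]<8)&(P[...,2]>.022)&(abs(P[...,0]-.667)<.05)&(abs(P[...,1]+.108)<.05)]
print('bar top',[np.round(x,1) for x in cv2.minAreaRect((q[:,:2]*1000).astype(np.float32))])
P=cloud(f)
for y,x in[(.5,.5)]:pass
d=np.hypot(P[...,0]-.582,P[...,1]-.2825);m=(d<.037)&(d>.03)&(P[...,2]<.05);q=P[m]
A=np.c_[q[:,:2]-[.582,.2825],np.ones(len(q))];print('flange plane',len(q),np.linalg.lstsq(A,q[:,2],rcond=None)[0],np.percentile(q[:,2],[5,50,95]))
print(readout.state()['eef_pos'])
E
```

```text
bar top [array([ 665.7, -108.6]), array([71.7, 30.4]), np.float64(47.0)]
flange plane 2153 [0.0015 0.0015 0.0213] [0.0201 0.0214 0.0226]
[0.5842 0.2411 0.1943]
```

View pics/c8.png

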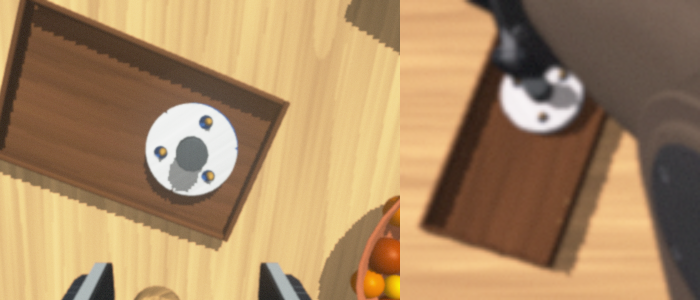

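Request:
carry_out(
  series=[
    {"travel": [0.9,-3.9,0],"angular": [0,0,-5.4],"hand": 0.5},
    {"travel": [0.9,-3.9,0],"angular": [0,0,-5.4],"hand": 0.5},
    {"travel": [0.9,-3.9,0],"angular": [0,0,-5.4],"hand": 0.5},
    {"travel": [0.9,-3.9,0],"angular": [0,0,-5.4],"hand": 0.5},
    {"travel": [0.9,-3.9,0],"angular": [0,0,-5.4],"hand": 0.5},
    {"travel": [0.9,-3.9,0],"angular": [0,0,-5.4],"hand": 0.5},
    {"travel": [0.9,-3.9,0],"angular": [0,0,-5.4],"hand": 0.5},
    {"travel": [0.9,-3.9,0],"angular": [0,0,-5.4],"hand": 0.5},
    {"travel": [1,-3.8,-4],"angular": [0,0,-5.4],"hand": 0.5},
    {"travel": [0,0,-4],"angular": [0,0,0],"hand": 0.5},
  ],
)

```text
time_s: 19.25
eef_pos: [0.6638, -0.111, 0.1127]
tcp_rot: [0.003, 0.923, 0.384, 0.001]
wrist_force: [0.6, -1.4, -0.2]
grip_width: 0.0641
grasp_force: 0.0
```

Request:
carry_out(
  series=[
    {"travel": [0,0,-3],"angular": [0,0,0],"hand": 0.5},
    {"travel": [0,0,0],"angular": [0,0,0],"hand": 0.5},
    {"travel": [0,0,0],"angular": [0,0,0],"hand": 0.5},
  ],
)

```text
time_s: 19.55
eef_pos: [0.6622, -0.1028, 0.0831]
tcp_rot: [-0.0, 0.921, 0.39, -0.0]
wrist_force: [0.9, -0.1, 0.5]
grip_width: 0.064
grasp_force: 0.0
```

Request:
carry_out(
  series=[
    {"travel": [0.4,-0.5,-2],"angular": [0,0,0],"hand": 0.5},
    {"travel": [0,0,-2],"angular": [0,0,0],"hand": 0.5},
    {"travel": [0,0,-1.2],"angular": [0,0,0],"hand": 0.4},
    {"travel": [0,0,0],"angular": [0,0,0],"hand": 0},
    {"travel": [0,0,0],"angular": [0,0,0],"hand": -1},
    {"travel": [0,0,0],"angular": [0,0,0],"hand": -1},
    {"travel": [0,0,0],"angular": [0,0,0],"hand": -1},
    {"travel": [0,0,0],"angular": [0,0,0],"hand": -1},
  ],
  force=40,
)

```text
time_s: 20.35
eef_pos: [0.6671, -0.1084, 0.0323]
tcp_rot: [0.0, 0.921, 0.389, 0.001]
wrist_force: [0.2, 0.6, 5.5]
grip_width: 0.029
grasp_force: 40.5
```

Request:
carry_out(
  series=[
    {"travel": [0,0,2],"angular": [0,0,0],"hand": -1},
    {"travel": [0,0,4],"angular": [0,0,0],"hand": -1},
    {"travel": [0,0,4],"angular": [0,0,0],"hand": -1},
    {"travel": [-1.8,4.2,0],"angular": [0,0,3],"hand": -1},
    {"travel": [-1.8,4.2,0],"angular": [0,0,3],"hand": -1},
    {"travel": [-1.8,4.2,0],"angular": [0,0,3],"hand": -1},
    {"travel": [-1.8,4.2,0],"angular": [0,0,3],"hand": -1},
    {"travel": [-1.8,4.2,0],"angular": [0,0,3],"hand": -1},
    {"travel": [-1.8,4.2,0],"angular": [0,0,3],"hand": -1},
    {"travel": [-1.8,4.2,0],"angular": [0,0,3],"hand": -1},
  ],
)

```text
time_s: 21.35
eef_pos: [0.5395, 0.1869, 0.1314]
tcp_rot: [0.0, 0.834, 0.552, 0.0]
wrist_force: [1.1, 0.4, -0.4]
grip_width: 0.0288
grasp_force: 39.8
```

Request:
carry_out(
  series=[
    {"travel": [-1.8,4.2,0],"angular": [0,0,3],"hand": -1},
    {"travel": [-1.8,4.2,0],"angular": [0,0,3.5],"hand": -1},
    {"travel": [-1.6,4,0],"angular": [0,0,0],"hand": -1},
    {"travel": [0,0,-3],"angular": [0,0,0],"hand": -1},
    {"travel": [0,0,0],"angular": [0,0,0],"hand": -1},
    {"travel": [0,0,0],"angular": [0,0,0],"hand": -1},
  ],
)

```text
time_s: 21.95
eef_pos: [0.4883, 0.3086, 0.1009]
tcp_rot: [0.0, 0.802, 0.597, -0.001]
wrist_force: [-0.1, 0.0, -0.6]
grip_width: 0.0286
grasp_force: 39.8
```

Request:
carry_out(
  series=[
    {"travel": [0.1,0.1,-3],"angular": [0,0,0],"hand": -1},
    {"travel": [0,0,-2],"angular": [0,0,0],"hand": -1},
    {"travel": [0,0,-1],"angular": [0,0,0],"hand": -1},
    {"travel": [0,0,-0.2],"angular": [0,0,0],"hand": -1},
    {"travel": [0,0,0],"angular": [0,0,0],"hand": -1},
    {"travel": [0,0,0],"angular": [0,0,0],"hand": -1},
  ],
)

```text
time_s: 22.55
eef_pos: [0.4901, 0.3109, 0.0403]
tcp_rot: [0.0, 0.802, 0.597, 0.001]
wrist_force: [0.9, -0.2, -1.9]
grip_width: 0.0291
grasp_force: 39.9
```

Request:
carry_out(
  series=[
    {"travel": [0,0,-0.2],"angular": [0,0,0],"hand": -1},
    {"travel": [0,0,-0.1],"angular": [0,0,0],"hand": -1},
    {"travel": [0,0,0],"angular": [0,0,0],"hand": -1},
  ],
)

```text
time_s: 22.85
eef_pos: [0.4898, 0.3108, 0.0372]
tcp_rot: [0.0, 0.802, 0.597, 0.001]
wrist_force: [-1.7, -1.8, 8.1]
grip_width: 0.029
grasp_force: 40.9
```

Contact; release and retreat.

Request:
carry_out(
  series=[
    {"travel": [0,0,0],"angular": [0,0,0],"hand": -0.1},
    {"travel": [0,0,0],"angular": [0,0,0],"hand": 0},
    {"travel": [0,0,0],"angular": [0,0,0],"hand": 0},
    {"travel": [0,0,2],"angular": [0,0,0],"hand": 0},
    {"travel": [0,0,4],"angular": [0,0,0],"hand": 0.2},
    {"travel": [0,0,4.5],"angular": [0,0,0],"hand": 0.3},
    {"travel": [-1,-4,4],"angular": [0,0,0],"hand": 0.3},
    {"travel": [-1,-4,0],"angular": [0,0,0],"hand": 0.3},
    {"travel": [-1,-4,0],"angular": [0,0,0],"hand": 0.3},
    {"travel": [0,-4,0],"angular": [0,0,0],"hand": 0.3},
  ],
)

```text
time_s: 23.85
eef_pos: [0.4593, 0.1544, 0.1762]
tcp_rot: [0.0, 0.802, 0.598, -0.0]
wrist_force: [0.5, -1.0, 0.3]
grip_width: 0.0553
grasp_force: 0.0
```

Request:
carry_out(
  series=[
    {"travel": [0,-4.5,0],"angular": [0,0,0],"hand": 0.3},
    {"travel": [0,-4.5,0],"angular": [0,0,0],"hand": 0.3},
    {"travel": [-0.5,-4.5,0],"angular": [0,0,0],"hand": 0.3},
    {"travel": [-0.5,-4.5,0],"angular": [0,0,0],"hand": 0.3},
    {"travel": [0,0,0],"angular": [0,0,0],"hand": 0.3},
    {"travel": [0,0,0],"angular": [0,0,0],"hand": 0.3},
  ],
)

```text
time_s: 24.45
eef_pos: [0.4505, -0.0253, 0.1759]
tcp_rot: [0.0, 0.803, 0.596, -0.0]
wrist_force: [0.4, 0.6, 0.1]
grip_width: 0.0557
grasp_force: 0.0
```

```bash
python3 - <<'E'
from h import *
g=grab('top','t9');grab('side','s9')
a=cv2.resize(cv2.imread('pics/t9.png')[60:270,60:460],(800,420));b=cv2.imread('pics/s9.png')[100:280,:]
cv2.imwrite('pics/c9.png',np.vstack([a,cv2.resize(b[:,100:400],(800,480))[:180]]) if 0 else a)
P=cloud(g);hsv=cv2.cvtColor(g['image'],cv2.COLOR_RGB2HSV)
m=((hsv[...,0]<8)|(hsv[...,0]>175))&(hsv[...,1]>170)&(P[...,2]>.02)&(abs(P[...,0]-.49)<.06)&(abs(P[...,1]-.31)<.08)
q=P[m];print(len(q),np.percentile(q[:,2],[5,50,95]))
A=np.c_[q[:,:2]-q[:,:2].mean(0),np.ones(len(q))];print(np.linalg.lstsq(A,q[:,2],rcond=None)[0],[np.round(x,1) for x in cv2.minAreaRect((q[:,:2]*1000).astype(np.float32))])
E
```

```text
424 [0.02439512 0.03004212 0.0336244 ]
[0.06511921 0.00066478 0.02972747] [array([487.8, 311.7]), array([77.6, 30.4]), np.float64(72.7)]
```

View pics/c9.png

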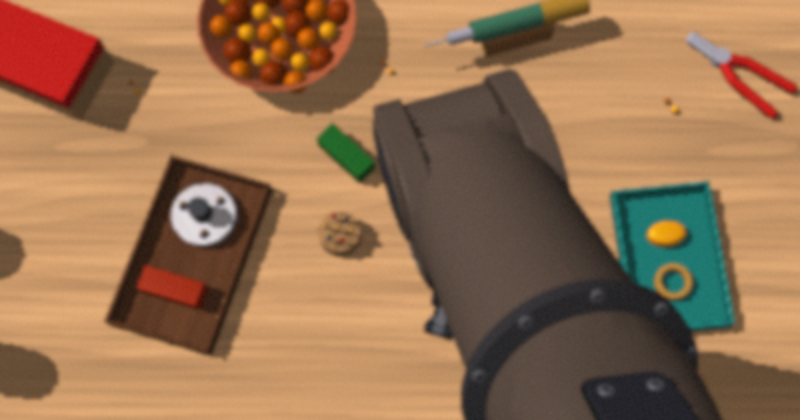

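```bash
python3 -c "
from station import r; print(r.job_done())"
```

```text
the job is handed in; nothing more can be done
None
```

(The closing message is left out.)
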